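Push the drying cartridge home through the rice canister's slot

TASK

Take the flat drying cartridge out of its wooden stand, push it down through the narrow slot in the rice canister's lid until its collar sits fully home on the slot plate, and let go of it; then press the lid's round seal button all the way down and back off. The slot plate may sit off-centre, so feel for the slot gently and push only as hard as the sealing flap needs. Leave the mug, the tin and the chopsticks where they are.

Things in the scene. Friction and masses are not known exactly. Their poses are not given: they have to be found in the camera images.
- canister: airtight rice canister, 130 x 120 mm (its x, y), clear walls, white lid whose top is 110 mm above the ledge; stands firm, never moves, empty below the slot. Origin: centre of its underside; z up. A flat grey slot plate lies on the lid. Pressing the cartridge on the canister with over 25 N, or the fingers on it with over 30 N, is damage.
- slot_mid (a point): NOMINAL middle of the slot at the slot plate's top face (116 mm up; canister x = -20 mm, y = 0). The plate, 65 x 80 x 6 mm (x, y, z), has a slot 9.6 mm wide (canister x), 53 mm long (canister y). Plate and slot really sit up to 10 mm to either side of this point along canister x (not y, not turned); the offset is not reported and stays. A gasket under it gives 1 mm per 8 N, springs back.
- flap_mid (a point): nominal middle of the rubber flap closing the slot 9 mm under the plate's top; it shares the plate's hidden offset. Hinged on the slot's +x side, sprung shut: pushing it open takes 4 to 11 N, sliding on past it 1 to 4 N. It grips the cartridge's side, so the cartridge stays where left and does not drop in by itself.
- cartridge: off-white rigid drying cartridge, 90 g, upright in the stand, same both ways round. Origin: middle of its bottom edge; x thickness, y width, z up. Blade 8 x 50 mm, z = 0 to 70 mm, bottom edges rounded (radius 1.5); collar 16 x 58 mm, z = 70 to 74; grip tab 10 x 44 mm, z = 74 to 96 (top). Hold the tab, fingertips above the collar. Home: collar on the slot plate, origin 46 mm above the canister's.
- stand: light wooden drying stand 56 x 90 x 25 mm (x, y, z), does not move. Origin: centre of its underside. Groove 12 mm (x) by 54 mm (y), 20 mm deep, floor at z = 5 mm; the cartridge stands loosely in it.
- seal_button (a joint): travel of the lid's seal button, 0 up, 0.006 m fully down; springs back; fully down takes 5 N
- seal_button_top (a point): centre of the top of the round grey seal button (radius 14 mm, pressed straight down), which stands on the lid at canister x = +46 mm, y = 0
- mug: navy ceramic mug, 80 mm across, 85 mm high, bystander; origin: centre of its underside
- tin: small silver tin, 60 mm across, 55 mm high, bystander; origin: centre of its underside
- chopsticks: pair of bamboo chopsticks, 220 mm long, on a round wooden rest 40 mm across, bystander; origin: centre of the rest's underside, chopsticks running from 30 mm behind it to 190 mm along its +y
Mind the look-alikes: they are no part of the job. Of the things that look like the cartridge, the largest one is meant. Of the things shaped like the stand, the wooden one is meant.

How it is judged:
On the way, in this order (a step that is already met when the one before it is completed fails the run):
1. the cartridge is lifted out of the stand (z of cartridge in the frame of stand above 0.035 m), for 0.1 s.
2. the cartridge is fully home in the slot and let go (z of cartridge in the frame of canister between 0.04 and 0.049 m and x of cartridge in the frame of canister between -0.034 and -0.006 m and y of cartridge in the frame of canister between -0.006 and 0.006 m and angle between the z axis of cartridge and the z axis of canister, either way round below 0.08 rad and contact force between the fingers and cartridge below 0.1 N), for 0.2 s.
3. the seal button is pressed down (at least 5 of its 6 mm) (value of joint seal_button above 0.005 m), for 0.1 s.
At the end, for the whole second after the job is handed in: The cartridge stands in the slot, at rest and released, its collar no more than 3 mm above the slot plate, upright within 0.08 rad; the button has been pressed after that and is up again (all of step 2 and value of joint seal_button below 0.002 m and linear speed of cartridge below 0.01 m/s and contact force between the fingers and canister below 0.1 N); the robot touches nothing.
It fails at once if the cartridge is pressed on the canister with more than 25 N (contact force between cartridge and canister above 25 N).
It fails at once if the fingers press on the canister with more than 30 N (contact force between the fingers and canister above 30 N).
It fails at once if a bystander is moved more than 20 mm (distance of any of mug, tin, chopsticks from where it was at the start of the episode above 0.02 m).
It also fails if it takes over 72 s, if anything falls off the work surface, if the arm or the gripper's body presses on something with over 40 N, if the wrist force passes 120 N, or if a joint passes its speed limit or range.

ROBOT

A 6-joint arm with a two-finger parallel gripper is mounted at the origin on the work surface. World frame = base frame: x ahead of the robot, y to its left, z up, the work surface at z = 0. Lengths are in m, angles in rad, forces in N, time in s.
With the tool pointing down it reaches from about 0.15 to 0.775 m from the base axis. Payload 6.1 kg.
Tool frame: the origin (TCP) lies at the very end of the fingers, on their centre line; the grasp point (between the pads) lies 19 mm behind it (r.pinch_z is the distance from the TCP to the grasp point, in m); z points along the fingers, y is the line along which they close (so a half turn about z gives the same grasp; the last joint's range is limited). The gripper opens to 85 mm and grips with 20 to 120 N. Pads are 22 mm wide; open, the fingers measure 114 mm over their backs; the gripper's body (76 mm by 85 mm) begins 54 mm behind the grasp point. The pads swing forward as they close: fully open they stand 13 mm farther back than shut.
Start: joints at [-1.222, 0.126, -0.04, 1.405, 0, 1.571], TCP at [0.179, -0.493, 0.231] pointing down, gripper open.
Joint ranges: [-2.72, 2.72], [-0.95, 1.95], [-1.27, 1.35], [-1.78, 2.02], [-1.46, 1.47], [-3.14, 3.14]. Speed limits (rad/s): [2.39, 2.39, 3.01, 3.14, 3.14, 3.14].

INTERFACE

Orientations are given as a unit quaternion [x, y, z, w].
In Python, from bench import r, effector, cams, job, silhouettes, mark_of gives the robot as it stands. Calls block until the motion is done:
- r.goto(position, orientation): joint-space move of the TCP to a pose.
- r.move_linear(position, velocity=0.15, ori=None, contact_N=None): straight line of the TCP; ori=None keeps the orientation; velocity is the mean speed in m/s. With contact_N (N) it stops when the force on the tool has changed by that much, and returns True; else False.
- r.set_joints(angles): joint-space move.
- effector.gripper_to(opening, force=None): finger opening in m; force is the grip in N (None keeps the last); returns when the fingers have stopped.
- r.hold(seconds).
- r.ik(position, orientation): joint angles nearest the present ones, or None.
- cams.read_camera(name): name is "scene" or "top" or "wrist"; returns a dict with "frame" (480x640x3 uint8, blue, green, red), "intrinsics" (3x3 intrinsics, pixels), "camera_from_world" (4x4, takes a point from world to camera coordinates); the wrist camera has in their place "T_tool_cam" (4x4, takes a point from camera to tool coordinates, whose origin is the TCP and whose axes are the flange's). Camera axes: x right, y down, z forward; pixel columns grow to the right and rows downward; lengths in m; the calibration is good to about 2 mm. A picture is of the moment at which its call begins: read the wrist's pose just before it. There is no depth.
A pose or a line that the arm cannot do raises r.Unreachable and nothing moves.
- job.job_done(): hands the job in; it is judged then, once.
Trained networks look in the newest picture that a camera, given by its name, has taken for a name from the list of things; names that differ only in an ending like _2 or _b are one class to them, and where a whole thing is asked for, a point or a joint stands for the part that bears it (a point fixed in the world has none). Each returns a list of dicts, best first, with "p" (0 to 1); they miss things now and then, are a little off and sometimes report something else, mostly with a low value. They report only what shows in the picture. A call takes as long as a camera call. They do not tell look-alikes from the thing itself.
- silhouettes(camera, name): "pixels" (480x640 bool, what is visible of it) and "pixel" ([column, row] in pixels, amid what is visible of it).
- mark_of(camera, name): "pixel" ([column, row] in pixels: a listed point, or the origin of a listed thing).
Readings, each from a call of its own:
- r.current_clock(): time.
- r.current_q(): joint angles.
- r.current_qvel(): joint speeds.
- r.current_effort(): joint torques, N m.
- r.current_position(): TCP position.
- r.current_ee_rot(): TCP orientation.
- r.current_force(): force on the tool from outside, world axes, zero at the start.
- r.current_moment(): the same for the moment, N m.
- r.current_opening(): finger opening in m.
- r.current_finger_force(): force on a finger pad.
Only numpy, scipy, OpenCV 4.12 (cv2) and the standard library are available. Lean on these libraries where they do the work, as an engineer would, in place of code of your own. Each camera call takes 0.05 s, during which the arm holds its last target. There are 200 camera calls.

## Working session

There is one attempt and no reset: what is moved stays moved. The work goes in short steps, each a Python script; the robot and the scene stay as the last script left them, time stands still between calls to the robot, and variables do not carry over. Pictures are saved under pics/ and viewed, at most 10 in all, crops included, and the job is handed in when it is done.

```bash
mkdir -p pics
cat > h.py <<'E'
import numpy as np, cv2
from bench import r, effector, cams, job, silhouettes, mark_of
E
python3 - <<'E'
from h import *
for c in ["scene","top"]:
    d=cams.read_camera(c); cv2.imwrite(f"pics/{c}0.png",d["frame"])
    np.savez(f"{c}.npz",K=d["intrinsics"],T=d["camera_from_world"])
    print(c,d["intrinsics"].tolist(),np.round(d["camera_from_world"],3).tolist())
    for n in ["canister","slot_mid","cartridge","stand","seal_button_top","mug","tin","chopsticks"]:
        print(n,[(np.round(m["pixel"]).tolist(),round(m["p"],2)) for m in mark_of(c,n)][:4], [(np.round(m["pixel"]).tolist(),round(m["p"],2),int(m["pixels"].sum())) for m in silhouettes(c,n)][:4])
print(r.current_clock(), r.current_ee_rot())
E
```

```text
scene [[441.32604594667123, 0.0, 317.7077724164986], [0.0, 441.32604594667123, 240.35411383015256], [0.0, 0.0, 1.0]] [[-0.695, 0.719, -0.001, 0.445], [0.404, 0.389, -0.828, -0.133], [-0.595, -0.576, -0.561, 1.157], [0.0, 0.0, 0.0, 1.0]]
canister [([287.0, 245.0], 0.58)] [([282.0, 223.0], 0.87, 5933)]
slot_mid [([293.0, 194.0], 0.72)] [([285.0, 223.0], 0.57, 5847)]
cartridge [([417.0, 330.0], 0.89), ([387.0, 364.0], 0.78), ([445.0, 306.0], 0.77)] [([449.0, 292.0], 0.96, 561), ([422.0, 303.0], 0.87, 1303), ([389.0, 346.0], 0.56, 951)]
stand [([414.0, 333.0], 0.86), ([345.0, 301.0], 0.74)] [([349.0, 297.0], 0.97, 1724), ([416.0, 330.0], 0.73, 1483)]
seal_button_top [([267.0, 198.0], 0.6)] [([270.0, 203.0], 0.51, 126)]
mug [([284.0, 336.0], 0.68), ([406.0, 254.0], 0.43)] [([281.0, 319.0], 0.91, 3642)]
tin [([404.0, 254.0], 0.88)] [([406.0, 244.0], 0.68, 985), ([269.0, 204.0], 0.4, 161)]
chopsticks [([180.0, 258.0], 0.77)] [([196.0, 265.0], 0.55, 827)]
top [[567.2383175066809, 0.0, 316.98402168560693], [0.0, 567.2383175066809, 237.53570764419376], [0.0, 0.0, 1.0]] [[0.019, -1.0, 0.001, -0
[... 174 characters left out ...]
68.0], 0.75), ([430.0, 188.0], 0.34)] [([382.0, 262.0], 0.9, 4035)]
cartridge [([225.0, 216.0], 0.74), ([227.0, 246.0], 0.66), ([220.0, 289.0], 0.66)] [([223.0, 250.0], 0.65, 207), ([218.0, 289.0], 0.64, 95), ([224.0, 211.0], 0.52, 177)]
stand [([227.0, 248.0], 0.94), ([287.0, 246.0], 0.68)] [([285.0, 241.0], 0.98, 1112), ([230.0, 252.0], 0.74, 698)]
seal_button_top [([380.0, 237.0], 0.56)] []
mug [([293.0, 183.0], 0.56)] [([290.0, 178.0], 0.83, 1350), ([226.0, 250.0], 0.41, 829)]
tin [([282.0, 330.0], 0.91)] [([282.0, 331.0], 0.91, 637)]
chopsticks [([431.0, 188.0], 0.72), ([383.0, 270.0], 0.39)] [([400.0, 188.0], 0.57, 985)]
1.7 [9.84827035e-01 1.73538781e-01 4.43593952e-06 4.14903953e-05]
```

View pics/scene0.png

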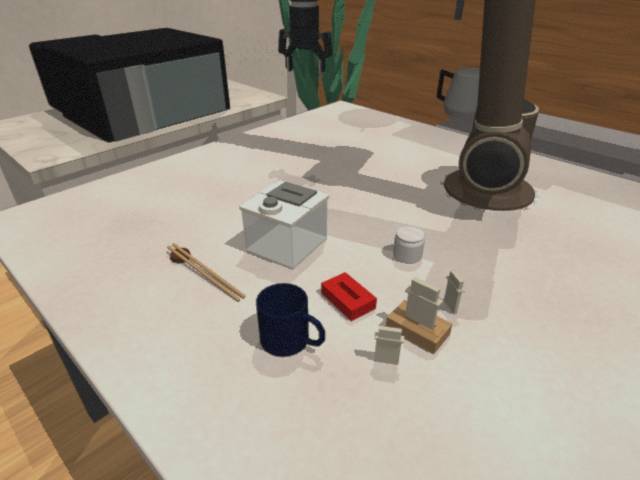

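View pics/top0.png

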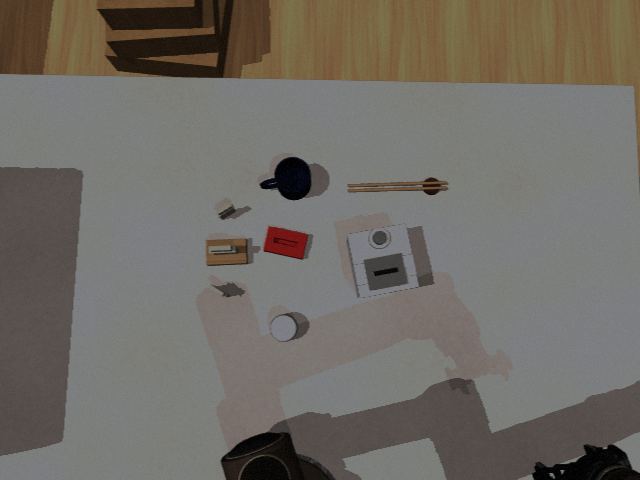

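The scene view shows the cartridge in the wooden stand at about (420,315), with decoys at (450,292) and (388,346) and a red decoy stand at (348,297). The canister is at (285,222). In the top view the wooden stand is at (227,250) and the canister at (384,262), with its button at (380,238), farther from the robot than the slot plate.

```bash
cat >> h.py <<'E'
from scipy.spatial.transform import Rotation as R
def P(K,T): return K@T[:3]
C={c:np.load(c+".npz") for c in ["scene","top"]}
def tri(obs): # list of (K,T cam_from_world,pixel)
    A=[]
    for K,T,p in obs:
        M=P(K,T); A+= [p[0]*M[2]-M[0], p[1]*M[2]-M[1]]
    A=np.array(A); X=np.linalg.lstsq(A[:,:3],-A[:,3],rcond=None)[0]
    e=[np.linalg.norm((P(K,T)@np.r_[X,1])[:2]/(P(K,T)@np.r_[X,1])[2]-p) for K,T,p in obs]
    return X,np.round(e,1)
def plane(K,T,p,z):
    d=T[:3,:3].T@np.linalg.inv(K)@np.array([p[0],p[1],1]); o=-T[:3,:3].T@T[:3,3]
    return o+d*(z-o[2])/d[2]
def down(yaw): # tool z down; tool y axis at angle yaw (about world z) from world y
    return (R.from_euler('z',yaw)*R.from_quat([1,0,0,0])).as_quat()
def wrist(name=None):
    p=r.current_position(); q=r.current_ee_rot()
    d=cams.read_camera("wrist"); W=np.eye(4); W[:3,:3]=R.from_quat(q).as_matrix(); W[:3,3]=p
    T=np.linalg.inv(W@d["T_tool_cam"])
    if name: cv2.imwrite(f"pics/{name}.png",d["frame"])
    return d["intrinsics"],T,d["frame"]
E
python3 - <<'E'
from h import *
o=lambda s,t:tri([(C["scene"]["K"],C["scene"]["T"],s),(C["top"]["K"],C["top"]["T"],t)])
for n,s,t in [("slot",(293,194),(384,268)),("can",(287,245),(382,268)),("btn",(267,198),(380,237)),("cart",(417,330),(227,246)),("stand",(414,333),(227,248)),("decA",(387,364),(225,216)),("decB",(445,306),(220,289)),("mug",(284,336),(293,183)),("tin",(404,254),(282,330))]: print(n,np.round(o(s,t)[0],4),o(s,t)[1])
d=cams.read_camera("wrist"); print(np.round(d["T_tool_cam"],3).tolist(), d["intrinsics"].tolist())
for yaw in (0,1.57,-1.57): print(yaw, r.ik([.55,.1,.3],down(yaw)), r.ik([.5,-.15,.3],down(yaw)))
E
```

```text
slot [ 0.52   -0.1911  0.1165] [1.9 1.1]
can [ 0.5308 -0.202  -0.0089] [1.  0.5]
btn [ 0.5851 -0.1834  0.1349] [1.5 0.8]
cart [0.5718 0.1532 0.0132] [2.5 1.1]
stand [0.5696 0.1523 0.0037] [0.1 0. ]
decA [ 0.6458  0.1591 -0.0025] [2.5 1. ]
decB [0.4775 0.1608 0.0077] [3.1 1.5]
mug [0.7239 0.0051 0.0059] [0.5 0.2]
tin [0.39   0.0176 0.0028] [4.  2.3]
[[-0.0, -0.958, -0.286, 0.072], [1.0, -0.0, -0.0, -0.001], [0.0, -0.286, 0.958, -0.142], [0.0, 0.0, 0.0, 1.0]] [[392.5142533295138, 0.0, 316.4085805515038], [0.0, 392.5142533295138, 245.4680881049827], [0.0, 0.0, 1.0]]
0 [ 0.1798535   0.20412445  0.20439954  1.57107142  0.         -2.96173915] [-0.29145679  0.13134521  0.11734723  1.55679835  0.          2.85013586]
1.57 [0.1798535  0.20412445 0.20439954 1.57107142 0.         1.75144615] [-0.29145679  0.13134521  0.11734723  1.55679835  0.          1.28013586]
-1.57 [ 0.1798535   0.20412445  0.20439954  1.57107142  0.         -1.39173915] [-0.29145679  0.13134521  0.11734723  1.55679835  0.         -1.86304945]
```

Run:
```python
from h import *
import pickle
out={}
q=down(1.57)
for n,c,offs in [("can",(.53,-.195,.27),[(0,0),(0.03,0.05),(-0.03,-0.05)]),("st",(.57,.153,.22),[(0,0),(0.03,0.05),(-0.03,-0.05)])]:
    for i,o in enumerate(offs):
        p=[c[0]+o[0],c[1]+o[1],c[2]]
        r.goto(p,q) if i==0 else r.move_linear(p)
        r.hold(.2)
        K,T,f=wrist(f"{n}{i}"); out[n,i]=(K,T)
        for nm in (["slot_mid","seal_button_top","canister"] if n=="can" else ["cartridge","stand"]):
            print(n,i,nm,[(np.round(m["pixel"],1).tolist(),round(m["p"],2)) for m in mark_of("wrist",nm)][:3])
pickle.dump(out,open("views.pkl","wb")); print(r.current_clock())
a=[np.hstack([cv2.imread(f"pics/{n}{i}.png") for i in (0,1)]) for n in ("can","st")]
cv2.imwrite("pics/mix.png",cv2.resize(np.vstack(a),(800,600),interpolation=cv2.INTER_AREA))
```

```text
can 0 slot_mid [([302.5, 224.3], 0.59)]
can 0 seal_button_top [([392.3, 212.7], 0.97)]
can 0 canister [([326.0, 195.8], 0.9)]
can 1 slot_mid [([266.1, 281.6], 0.95)]
can 1 seal_button_top [([348.5, 278.0], 0.56)]
can 1 canister [([293.3, 240.9], 0.76)]
can 2 slot_mid [([342.0, 158.4], 0.7)]
can 2 seal_button_top [([438.2, 144.2], 0.65)]
can 2 canister [([353.6, 149.2], 0.85)]
st 0 cartridge [([399.8, 209.1], 0.92), ([300.4, 208.5], 0.9), ([207.6, 196.7], 0.58)]
st 0 stand [([328.0, 334.9], 0.97), ([306.9, 207.4], 0.93)]
st 1 cartridge [([185.7, 248.0], 0.95), ([271.2, 260.5], 0.76), ([366.8, 261.7], 0.74)]
st 1 stand [([301.8, 375.7], 0.92), ([274.5, 259.4], 0.8)]
st 2 cartridge [([237.0, 145.1], 0.92), ([436.5, 153.7], 0.9), ([336.8, 155.9], 0.6)]
st 2 stand [([359.3, 292.0], 0.93), ([338.3, 154.8], 0.78)]
10.1333
```

View pics/mix.png

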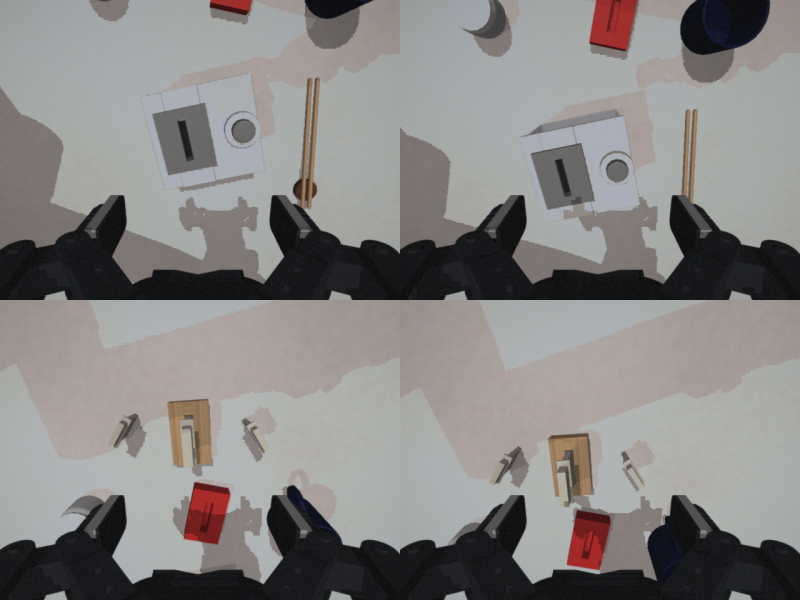

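Wrist views: the slot plate is at about (302,224) in full-frame pixels with the slot in it, and the button is at (390,210). The cartridge stands in the wooden stand at (303,208), and the red stand and the small decoys are clearly separate. Next I'll refine the slot edges and the cartridge tab.

Run:
```python
from h import *
import pickle
v=pickle.load(open("views.pkl","rb"))
B={0:(392.3,212.7),1:(348.5,278),2:(438.2,144.2)}; S={0:(302.5,224.3),1:(266.1,281.6),2:(342,158.4)}
print("btn",tri([(*v["can",i],B[i]) for i in B])); print("slotmark",tri([(*v["can",i],S[i]) for i in S]))
cart={0:(300.4,208.5),1:(271.2,260.5),2:(336.8,155.9)};st={0:(306.9,207.4),1:(274.5,259.4),2:(338.3,154.8)}
print("cart",tri([(*v["st",i],cart[i]) for i in cart])); print("stand",tri([(*v["st",i],st[i]) for i in st]))
for i in S:
    g=cv2.cvtColor(cv2.imread(f"pics/can{i}.png"),cv2.COLOR_BGR2GRAY)
    c=np.array(S[i]).astype(int); y0,x0=c[1]-75,c[0]-75; w=g[y0:y0+150,x0:x0+150]
    for nm,lo,hi,z in (("slot",0,60,.116),("plate",0,140,.116)):
        m=((w>=lo)&(w<hi)).astype(np.uint8)
        n,l,s,ce=cv2.connectedComponentsWithStats(m)
        k=l[75,75] or l[72,75] or 1
        pts=np.argwhere(l==k)[:,::-1]+[x0,y0]
        wp=np.array([plane(*v["can",i],p,z)[:2] for p in pts]).astype(np.float32)*1000
        (cx,cy),sz,a=cv2.minAreaRect(wp); print(i,nm,len(pts),round(cx,1),round(cy,1),np.round(sz,1),round(a,1))
im=[cv2.resize(cv2.imread(f"pics/can0.png")[150:300,225:425],(800,600),interpolation=cv2.INTER_CUBIC)[:, :]]
a=cv2.resize(cv2.imread("pics/st0.png")[140:280,240:380],(400,400),interpolation=cv2.INTER_CUBIC)
b=cv2.resize(cv2.imread("pics/st2.png")[85:225,270:410],(400,400),interpolation=cv2.INTER_CUBIC)
cv2.imwrite("pics/crop.png",np.hstack([a,b]))
```

```text
btn (array([ 0.58282737, -0.18134787,  0.13375803]), array([0.5, 0.3, 0.2]))
slotmark (array([ 0.51756853, -0.19274843,  0.11496323]), array([1.7, 1.2, 0.8]))
cart (array([0.5554451 , 0.15442597, 0.00784584]), array([1.3, 0.5, 1.9]))
stand (array([0.55883649, 0.15471115, 0.00410405]), array([1.6, 1. , 0.6]))
0 slot 734 513.2 -194.2 [ 9. 52.] 11.7
0 plate 8536 513.4 -195.1 [65.4 83.8] 11.8
1 slot 653 513.1 -194.0 [ 9. 52.] 11.7
1 plate 8802 526.1 -209.7 [ 85.4 121.3] 14.0
2 slot 815 513.4 -195.3 [ 9.1 49.3] 11.5
2 plate 9663 513.1 -194.9 [65.1 81.4] 11.6
```

View pics/crop.png

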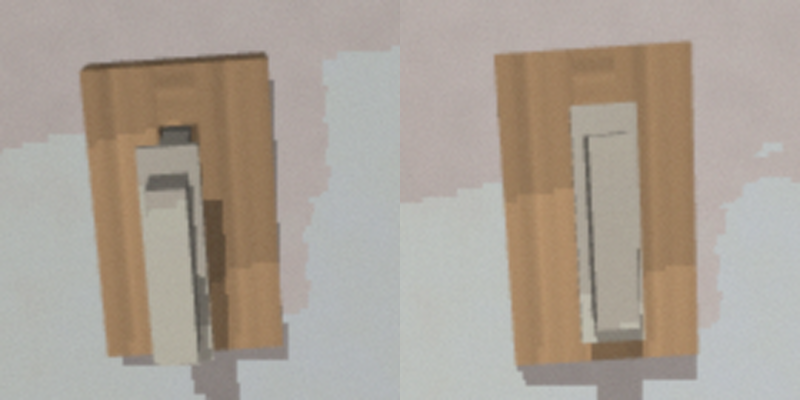

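Run:
```python
from h import *
import pickle
v=pickle.load(open("views.pkl","rb"))
s=400/140
a=np.array([(145,208),(188,204),(155,363),(197,360)])/s+[240,140]
b=np.array([(188,136),(232,131),(196,332),(240,328)])/s+[270,85]
X=[]
for p,q in zip(a,b):
    x,e=tri([(*v["st",0],p),(*v["st",2],q)]); X.append(x); print(np.round(x,4),e)
print(np.mean(X,0))
for vv,c in ((0,a),(2,b)):
    w=np.array([plane(*v["st",vv],p,.101) for p in c])[:,:2]*1000
    d=(w[0]-w[2]+w[1]-w[3])/2
    print(vv,w.mean(0),np.linalg.norm(d),np.degrees(np.arctan2(-d[0],d[1])), np.linalg.norm(w[0]-w[1]))
# stand top: corners at z=.025
for vv,c in ((2,np.array([(95,55),(292,42),(118,366),(296,355)])/s+[270,85]),):
    w=np.array([plane(*v["st",vv],p,.025) for p in c])[:,:2]*1000; d=(w[0]-w[2]+w[1]-w[3])/2
    print("stand",w.mean(0),np.linalg.norm(d),np.degrees(np.arctan2(-d[0],d[1])), np.linalg.norm(w[0]-w[1]))
```

```text
[0.5516 0.1739 0.1152] [1.7 1.8]
[0.5611 0.1749 0.1149] [2.  2.1]
[0.5535 0.1298 0.0975] [0.8 0.9]
[0.564  0.1308 0.098 ] [0.7 0.7]
[0.55756626 0.15233314 0.10641165]
0 [557.58921954 151.31623696] 39.1844292429969 2.518708429582752 10.263668019063518
2 [557.61588729 152.68661957] 44.40522166599462 3.5371113629148283 9.871916651371192
stand [558.85764707 152.46301206] 89.8842337089548 3.5049514640924015 55.74941984072154
```

Run:
```python
from h import *
q=down(np.radians(93.5)); c=np.array([.5576,.1526])
effector.gripper_to(.045,60)
r.move_linear([*c,.15],ori=q,velocity=.12)
print(r.move_linear([*c,.082],velocity=.06,contact_N=6), r.current_position(), r.current_force())
print(effector.gripper_to(0.0,60), r.current_opening(), r.current_finger_force(), r.current_position(), r.current_force())
r.move_linear([*c,.17],velocity=.08)
print(r.current_opening(), r.current_force(), r.current_clock())
qs=down(np.radians(101.7)); s=np.array([.5132,-.1945])
r.move_linear([.53,0,.26],velocity=.2); r.goto([*s,.235],qs); r.hold(.3)
print(r.current_position(), r.current_force(), r.current_clock())
wrist("held")
cams.read_camera("scene"); d=cams.read_camera("scene")["frame"]; cv2.imwrite("pics/sc1.png",d)
w=cv2.imread("pics/held.png")
cv2.imwrite("pics/held_mix.png",np.hstack([cv2.resize(w[140:440,170:470],(400,400)),cv2.resize(d[100:250,210:360],(400,400))]))
```

```text
False [0.55792279 0.1527265  0.08248476] [-0.02424199 -0.04136239  0.04406995]
False 0.00876865456429072 60.400543212890625 [0.55799947 0.15269679 0.08247763] [0.25514832 1.05196596 2.12039883]
0.008541631050466661 [ 0.54961637  0.27590503 -1.23839537] 14.4333
[ 0.51360559 -0.19341333  0.23524993] [ 0.5540479   0.21123071 -1.51656978] 16.5917
```

View pics/held_mix.png

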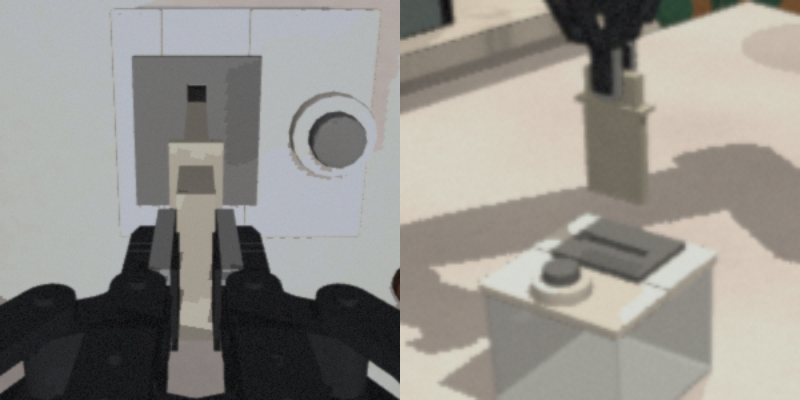

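The grip is good: the cartridge hangs upright, and its blade is in line with the slot at about (197,100) in the left crop. Now a gentle feel.

```bash
cat >> h.py <<'E'
A=np.radians(11.7); EX=np.array([np.cos(A),np.sin(A)]); EY=np.array([-np.sin(A),np.cos(A)])
S0=np.array([.5132,-.1945])
def st(tag=""):
    p=r.current_position(); d=p[:2]-S0
    print(tag,"u %.2f v %.2f z %.2f mm"%(d@EX*1e3,d@EY*1e3,p[2]*1e3),"F",np.round(r.current_force(),1),"M",np.round(r.current_moment(),2),"t %.1f"%r.current_clock())
def to(u,v,z,vel=.03,c=None): # canister-frame offsets in mm from S0
    return r.move_linear([*(S0+EX*u/1e3+EY*v/1e3),z/1e3],velocity=vel,contact_N=c)
E
python3 - <<'E'
from h import *
st(); to(0,0,205,.05); r.hold(.2); st("above")
print(to(0,0,176,.012,3)); st("contact"); r.hold(.1); st()
E
```

```text
u 0.28 v 0.46 z 235.12 mm F [-0.8 -0.5 -1.1] M [-0.01  0.04  0.02] t 16.7
above u 0.16 v -0.10 z 205.37 mm F [ 0.8  0.9 -1.5] M [-0.01  0.01 -0.04] t 17.7
True
contact u 0.04 v -0.01 z 183.51 mm F [-0.7  0.   3.6] M [-0.04 -0.05 -0.06] t 19.3
 u 0.01 v 0.01 z 183.46 mm F [ 0.1 -0.4  4.5] M [ 0.01 -0.12  0.03] t 19.4
```

First contact at 183.5 mm is flap depth (expected about 184), so the blade is already in the slot. I'll push on through.

Run:
```python
from h import *
b=to(0,0,165,.015,13); print(b); st("past flap")
if not b:
    b=to(0,0,128,.03,11); print(b); st("deep")
    if not b:
        print(to(0,0,120,.01,7)); st("seat"); r.hold(.2); st()
```

```text
False
past flap u 0.07 v 0.06 z 165.00 mm F [1.4 0.6 3.3] M [ 0.16 -0.32 -0.02] t 20.8
False
deep u 0.13 v -0.00 z 128.10 mm F [2.2 0.9 3. ] M [ 0.22 -0.65 -0.05] t 22.1
True
seat u 0.25 v -0.13 z 122.35 mm F [-2.1  1.4  7.9] M [0.17 0.39 0.01] t 22.8
 u 0.25 v -0.15 z 122.43 mm F [-1.7  0.9  7. ] M [ 0.17  0.31 -0.02] t 23.0
```

Run:
```python
from h import *
effector.gripper_to(.03); r.hold(.3); st("released")
to(0,0,180,.06); to(0,0,250,.12); r.hold(.2); st("up")
K,T,f=wrist("after")
d=cams.read_camera("scene")["frame"]
cv2.imwrite("pics/after_mix.png",np.hstack([cv2.resize(f[100:400,170:470],(400,400)),cv2.resize(d[150:270,230:350],(400,400))]))
```

```text
released u 1.43 v -0.33 z 122.47 mm F [0.5 0.1 0.3] M [-0.02  0.01  0.02] t 23.6
up u -0.36 v 0.20 z 249.03 mm F [-0.7  0.4 -0.6] M [-0.02 -0.01  0.04] t 25.7
```

View pics/after_mix.png

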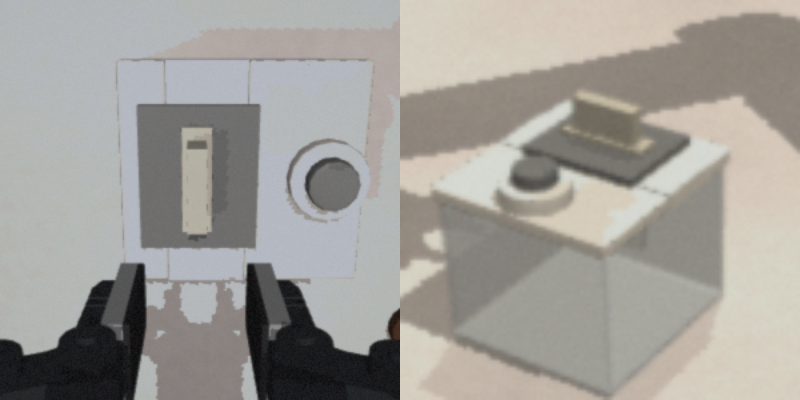

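The collar sits flat on the slot plate and the cartridge is upright and released. The button at about (332,185) in the left crop is free, so I'll press it.

Run:
```python
from h import *
effector.gripper_to(0,40)
to(70.6,-.6,200,.12); to(70.6,-.6,145,.08); r.hold(.2); st("above btn")
print(to(70.6,-.6,122,.01,9)); st("pressed"); r.hold(.3); st("hold")
to(70.6,-.6,200,.06); to(70.6,-.6,260,.12); r.hold(.3); st("up")
K,T,f=wrist("fin")
d=cams.read_camera("scene")["frame"]
cv2.imwrite("pics/fin_mix.png",np.hstack([cv2.resize(f,(533,400)),cv2.resize(d[150:270,230:350],(267,400))]))
```

```text
above btn u 70.92 v -0.75 z 145.63 mm F [ 0.4 -0.5  0.6] M [0.03 0.03 0.09] t 28.1
True
pressed u 70.59 v -0.58 z 126.15 mm F [-1.3  0.5  4.8] M [0.03 0.21 0.  ] t 29.8
hold u 70.60 v -0.59 z 126.05 mm F [-0.3 -0.4  5.3] M [0.02 0.13 0.07] t 30.1
up u 70.37 v -0.46 z 259.29 mm F [-0.2 -0.5  0.2] M [-0.01  0.01  0.09] t 32.5
```

View pics/fin_mix.png

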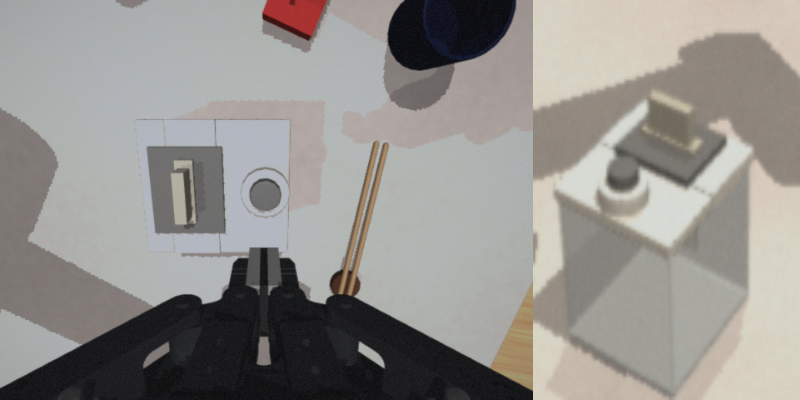

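Cartridge and button both look right. The hold force was only 5.3 N, so full travel isn't certain. I'll press again, measuring the travel from first touch to a firm stop.

Run:
```python
from h import *
to(70.6,-.6,140,.1); r.hold(.3)
print(to(70.6,-.6,122,.006,2)); st("touch")
print(to(70.6,-.6,121,.006,11)); st("stop"); r.hold(.3); st("hold")
to(70.6,-.6,200,.06); to(70.6,-.6,260,.12); r.hold(.5); st("up")
```

```text
True
touch u 70.56 v -0.58 z 130.51 mm F [ 0.6 -0.2  2.7] M [-0.07 -0.16 -0.01] t 35.8
True
stop u 70.62 v -0.61 z 126.19 mm F [-1.  -0.   5.2] M [ 0.04  0.2  -0.02] t 36.7
hold u 70.67 v -0.65 z 126.10 mm F [-1.2  0.6  5. ] M [ 0.18  0.51 -0.02] t 37.0
up u 70.57 v -0.54 z 259.87 mm F [-0.4  0.   0.4] M [ 0.02 -0.07  0.  ] t 39.6
```

Both presses stopped at 126.1 mm despite different thresholds, and the holding force was about 5 N. That is the bottom of the button's travel.

Run:
```python
from h import *
print(job.job_done())
```

```text
the job is handed in; nothing more can be done
None
```

The job is handed in: the cartridge is in the slot, released, with its collar on the slot plate; the seal button was pressed to its stop twice and released, and the mug, tin and chopsticks were not touched. The hand-in call returned no verdict.

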